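# Close, pin and hold the split blow mould

## Task

Get the split blow mould ready for the blower: swing both of its open halves fully shut, take the locking pin out of its wooden block and push it fully home, upright, down through the two aligned clasp holes at the mould's front, and let go of it. Then squeeze the two red clasp ears together from either side between the gripper's fingers and finish while still holding that firm squeeze. Leave the two tumblers, the jacks and the callipers undisturbed.

Things in the scene. Friction and masses are not known exactly. Their poses are not given: they have to be found in the camera images.
- split_mould: dark cast blow mould on a fixed base plate 200 mm wide, two halves 155 mm tall on one upright rear hinge pin. Its front, with the clasp, faces the robot. x axis away from the robot at yaw 0, but the halves meet on a line turned 0.052 rad clockwise from x: take it from the hinge to the closed clasp holes. Never moves.
- hinge (a point): top of the upright rear hinge pin, 167 mm above the marver; both halves swing in the horizontal plane about this axis
- split_mould_half_left (a joint): left half, 0 rad = shut against its stop, grows as it swings open to the left (clockwise seen from above), at most 0.77; starts 0.25 to 0.5. A stiff hinge (0.15 N m of friction): under 1 N at the handle moves it and it stays where it is left
- split_mould_half_right (a joint): right half, 0 rad = shut against its stop, grows as it swings open to the right (anticlockwise seen from above), otherwise like the left
- handle_left (a point): point on the axis of the left half's wooden handle, 25 mm thick, about 98 mm long, level, 89 mm above the marver, running forwards and outwards; the point lies 25 mm from the free end and turns with the half. The handle can be pushed shut from its outer side
- handle_right (a point): the same on the right half's wooden handle
- hole_upper (a point): centre of the mouth of the 14 mm through hole in the left half's clasp plate (steel, 8 mm thick), at its upper face, 136 mm above the marver, 163 mm in front of the hinge; moves with the left half
- hole_lower (a point): centre of the mouth of the 14 mm through hole in the right half's clasp plate (8 mm thick), at its upper face, 120 mm above the marver; moves with the right half. With both halves shut it lies straight below hole_upper
- ear_left: red upright ear on the left half's clasp, a sprung pad that gives up to 4 mm inward (10 N at the stop): 26 mm long (along the mould), 12 mm thick, top 180 mm above the marver; origin in the middle of its thickness and length, 20 mm below its top; its arm lies 128 to 136 mm above the marver. 52 mm in front of the pin hole
- ear_right: red upright ear on the right half's clasp, same pad, size and height, its arm lies 112 to 120 mm above the marver. With the mould shut the ears stand side by side with a 16 mm gap, 40 mm over their outer faces
- lock_pin: locking pin, about 120 g: steel shank 10 mm thick, 45 mm long, tapered tip; collar 24 mm wide, 5 mm thick; brass knob 20 mm thick from 5 to 47 mm above the origin. Origin on the axis at the collar's underside, z up towards the knob. Starts upright in the block, collar on its top; home in the clasp, the collar rests on the upper plate (origin 136 mm, knob top 183 mm above the marver)
- pin_tip (a point): lower tip of the pin, 45 mm below the collar's underside
- pin_block: wooden block 80 x 80 x 60 mm with one upright 14 mm hole in the middle of its top, fixed; holds the pin at the start. Origin under its centre
- tumbler_1: glass tumbler, 64 mm wide and 90 mm tall, to be left alone; origin under its centre
- tumbler_2: glass tumbler, 56 mm wide and 75 mm tall, to be left alone; origin under its centre
- jacks: long steel tongs (jacks) lying flat, 240 x 61 x 8 mm, to be left alone; origin under their middle
- callipers: callipers lying flat, 173 x 100 x 9 mm, to be left alone; origin under their middle

How it is judged:
On the way, in this order (a step that is already met when the one before it is completed fails the run):
1. both halves are shut (value of joint each of split_mould_half_left, split_mould_half_right below 0.03 rad), for 0.2 s.
2. the pin stands home through both clasp holes and the fingers have let go of it (horizontal distance between pin_tip and hole_upper below 0.007 m and horizontal distance between pin_tip and hole_lower below 0.007 m and height (world z) of pin_tip between 0.08 and 0.097 m and angle between lock_pin's own z axis and vertical below 0.15 rad and contact force between the fingers and lock_pin below 0.5 N), for 0.2 s.
At the end, for the whole second after the job is handed in: Both halves within 0.02 rad of shut; the pin upright within 0.15 rad, in both clasp holes (tip within 7 mm of their axes) with its collar within 6 mm of the upper plate, untouched by the fingers; the fingers press each red ear with more than 8 N; all this kept through the last second (all of step 2 and value of joint each of split_mould_half_left, split_mould_half_right below 0.02 rad and contact force between the fingers and ear_left above 8 N and contact force between the fingers and ear_right above 8 N); the arm keeps its last pose, push and grip.
It fails at once if a tumbler, the jacks or the callipers moved more than 30 mm (distance of any of tumbler_1, tumbler_2, jacks, callipers from where it was at the start of the episode above 0.03 m).
It also fails if it takes over 69 s, if anything falls off the work surface, if the arm or the gripper's body presses on something with over 40 N, if the wrist force passes 120 N, or if a joint passes its speed limit or range.

## Robot

A 6-joint arm with a two-finger parallel gripper is mounted at the origin on a cart in front of the work surface, level with it; the furniture and walls round the work are solid. World frame = base frame: x ahead of the robot, y to its left, z up, the work surface at z = 0. Lengths are in m, angles in rad, forces in N, time in s.
With the tool pointing down it reaches from about 0.35 to 0.975 m from the base axis. Payload 4.9 kg.
Tool frame: the origin (TCP) lies at the very end of the fingers, on their centre line; the grasp point (between the pads) lies 19 mm behind it; z points along the fingers, y is the line along which they close (so a half turn about z gives the same grasp; the last joint's range is limited). The gripper opens to 85 mm and grips with 20 to 120 N. Pads are 22 mm wide; open, the fingers measure 114 mm over their backs; the gripper's body (76 mm by 85 mm) begins 54 mm behind the grasp point. The pads swing forward as they close: fully open they stand 13 mm farther back than shut.
Start: joints at [1.108, 0.053, 1.613, -0, 1.476, -0.119], TCP at [0.211, 0.588, 0.231] pointing down, gripper open.
Joint ranges: [-3.01, 3.01], [-1.01, 2.22], [0.06, 2.58], [-1.02, 4.17], [0.09, 2.62], [-3.14, 3.14]. Speed limits (rad/s): [2.57, 2.57, 3.14, 3.14, 3.14, 3.14].

## Interface

Orientations are given as a unit quaternion [w, x, y, z].
In Python, from plant import state, optics, ticket, nets gives the robot as it stands. The module is installed in compiled form; this text tells all that it offers.
- The arm moves only by the shell command python3 -m inch 'ROWS' [OPENING]. ROWS is JSON, a list of rows, each an object of numbers: "dx", "dy", "dz": the shift along the tool's x, y, z as a fraction of full scale; "rx", "ry", "rz": the turn, a rotation vector about the tool's x, y, z as a fraction of full scale. In form: [{"dx": .., "dy": .., "dz": .., "rx": .., "ry": .., "rz": ..}, ...]. A call has 1 to 5 rows; each row is the pose to reach, as a shift and turn from the pose commanded when the call began, along the tool's axes at that moment; what a row does not reach only later rows make up. Full scale, the value 1, is 0.8 m for a shift and 1.5 rad for a turn. A row lasts 1/10 s, in which the tool goes at most 50 mm and 8.59 degrees, less where a joint would pass 70% of its speed; a pose out of reach is approached as far as the arm can. A call with a number of a shift or a turn outside -1 to 1 is refused whole. A call with a gripper value outside its range is refused whole. OPENING is the opening, from -1 (shut) to 1 (fully open), set as the call begins (- or left out, the last holds). The fingers move at their own pace and stop on an object; the grip force is fixed at half the most. Time passes only in rows, so rows that repeat a pose let the fingers close. It gives the time, the measured TCP pose, the force, the opening and the grip force at its end, in the units of the state.
- state(): the state, without advancing time (a new reading comes with each control period).
- optics.grab_frame(name): name is "side" or "top"; returns the picture (384x512x3 uint8, red, green, blue); there is no depth.
- optics.camera_info(name): a dict with "fx", "fy", "cx", "cy" (pixels), "R" (3x3) and "t" (3): a world point X has camera coordinates R X + t. Camera axes: x right, y down, z forward; pixel columns grow to the right and rows downward; lengths in m; the calibration is good to about 2 mm. A picture is of the moment at which its call begins. camera_info takes no time and is no camera call.
- ticket.job_done(): hands the job in; it is judged then, once.
Trained networks look in the newest picture that a camera, given by its name, has taken for a name from the list of things; names that differ only in an ending like _2 or _b are one class to them, and where a whole thing is asked for, a point or a joint stands for the part that bears it (a point fixed in the world has none). Each returns a list of dicts, best first, with "confidence" (0 to 1); they miss things now and then, are a little off and sometimes report something else, mostly with a low value. They report only what shows in the picture. A call takes as long as a camera call.
- nets.boxes_of(camera, name): "bbox" ([centre column, centre row, width, height] in pixels, round what is visible of it).
- nets.outline_of(camera, name): "pixels" (384x512 bool, what is visible of it) and "bbox" ([centre column, centre row, width, height] in pixels, round what is visible of it).
The state is a dict: "time": time; "joint_pos": joint angles; "joint_vel": joint speeds; "joint_efforts": joint torques, N m; "tool_pos": TCP position; "tool_rot": TCP orientation; "contact_force": force on the tool from outside, world axes, zero at the start; "ft_torque": the same for the moment, N m; "gripper_width": opening from 0.0 (shut) to 1.0 (fully open); "grasp_force": force on a finger pad.
Only numpy, scipy, OpenCV 4.12 (cv2) and the standard library are available. Lean on these libraries where they do the work, as an engineer would, in place of code of your own. Each camera call takes 0.05 s, during which the arm holds its last target. There are 200 camera calls.

## Working session

There is one attempt and no reset: what is moved stays moved. The work goes in short steps, Python scripts to look and compute and a shell command to move; the robot and the scene stay as the last step left them, time stands still between calls to the robot, and variables do not carry over. Pictures are saved under pics/ and viewed, at most 12 in all, crops included, and the job is handed in when it is done.

```bash
mkdir -p pics
cat > h.py <<'E'
import numpy as np, cv2
from plant import state, optics, ticket, nets
def save(c,n):
    im=optics.grab_frame(c); cv2.imwrite(f'pics/{n}.png',im[:,:,::-1]); return im
def proj(c,X):
    k=optics.camera_info(c); p=np.array(k['R'])@np.array(X,float)+np.array(k['t'])
    return np.array([k['fx']*p[0]/p[2]+k['cx'],k['fy']*p[1]/p[2]+k['cy']])
def at(c,u,v,z):
    k=optics.camera_info(c);R=np.array(k['R']);t=np.array(k['t'])
    d=R.T@np.array([(u-k['cx'])/k['fx'],(v-k['cy'])/k['fy'],1]);o=-R.T@t
    return o+d*(z-o[2])/d[2]
E
python3 - <<'E'
from h import *
for c in('top','side'):
    save(c,c+'0'); k=optics.camera_info(c);R=np.array(k['R'])
    print(c,k['fx'],'pos',-R.T@np.array(k['t']),'fwd',R[2])
    for n in ('split_mould','hinge','handle_left','handle_right','hole_upper','ear_left','ear_right','lock_pin','pin_block','tumbler_1','jacks','callipers'):
        try: print(n,[(np.round(b['bbox']).tolist(),round(b['confidence'],2)) for b in nets.boxes_of(c,n)][:3])
        except Exception as e: print(n,e)
print(state())
E
```

```text
top 350.65934316526614 pos [ 0.35840892 -0.04772456  1.10023602] fwd [ 0.19537638 -0.01510125 -0.98061207]
split_mould [([260.0, 174.0, 138.0, 82.0], 0.67), ([139.0, 216.0, 4.0, 3.0], 0.3)]
hinge [([260.0, 174.0, 134.0, 83.0], 0.93)]
handle_left []
handle_right [([297.0, 178.0, 58.0, 82.0], 0.95)]
hole_upper [([233.0, 165.0, 76.0, 71.0], 0.55)]
ear_left [([223.0, 195.0, 11.0, 8.0], 0.65)]
ear_right []
lock_pin []
pin_block [([141.0, 220.0, 43.0, 39.0], 0.88)]
tumbler_1 [([379.0, 249.0, 27.0, 20.0], 0.7), ([383.0, 220.0, 31.0, 22.0], 0.61), ([296.0, 178.0, 65.0, 81.0], 0.38)]
jacks [([207.0, 266.0, 19.0, 81.0], 0.68)]
callipers [([329.0, 249.0, 46.0, 39.0], 0.75)]
side 440.68665404711743 pos [-0.07424434  1.23943567  0.77652885] fwd [ 0.38669512 -0.81749489 -0.42681258]
split_mould [([222.0, 194.0, 46.0, 58.0], 0.82)]
hinge [([223.0, 195.0, 37.0, 63.0], 0.97), ([226.0, 192.0, 35.0, 47.0], 0.68), ([305.0, 253.0, 33.0, 15.0], 0.5)]
handle_left [([227.0, 192.0, 32.0, 45.0], 0.62)]
handle_right [([230.0, 182.0, 25.0, 39.0], 0.79)]
hole_upper [([226.0, 192.0, 34.0, 50.0], 0.8)]
ear_left [(
[... 328 characters left out ...]
joint_pos': array([ 1.10801849e+00,  5.26809790e-02,  1.61290802e+00,  1.56145784e-05,
        1.47598234e+00, -1.19011013e-01]), 'joint_vel': array([-0.00057019, -0.00042113,  0.00214971,  0.00218816, -0.0007327 ,
        0.00093755]), 'joint_efforts': array([-6.41756214e-04, -3.93681335e+01, -3.70451403e+01, -2.20792058e-04,
        6.38442798e-04,  7.16459372e-07]), 'tool_pos': array([0.21064191, 0.58841663, 0.23131058]), 'tool_rot': array([-4.38972502e-06,  1.71039036e-01,  9.85264253e-01,  1.24365894e-05]), 'contact_force': array([ 0.0821768 ,  0.79822861, -0.62231418]), 'ft_torque': array([-0.03354497, -0.02183779, -0.01224907]), 'grasp_force': 0.0, 'gripper_width': 1.0048245413008936}
```

Run:
```python
import cv2
t=cv2.imread('pics/top0.png')[110:310,110:410]; cv2.imwrite('pics/t.png',cv2.resize(t,(800,533),interpolation=cv2.INTER_CUBIC))
s=cv2.imread('pics/side0.png')[130:310,170:380]; cv2.imwrite('pics/s.png',cv2.resize(s,(700,600),interpolation=cv2.INTER_CUBIC))
```

```text
(no output)
```

View pics/t.png

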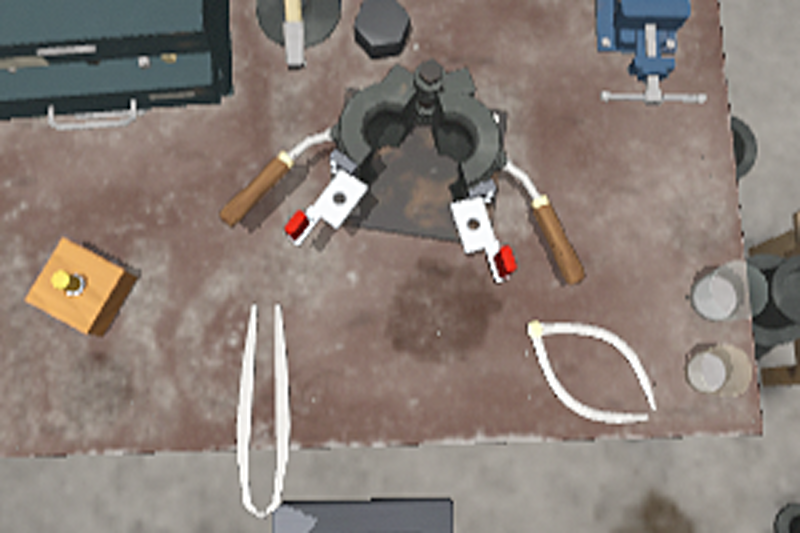

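View pics/s.png

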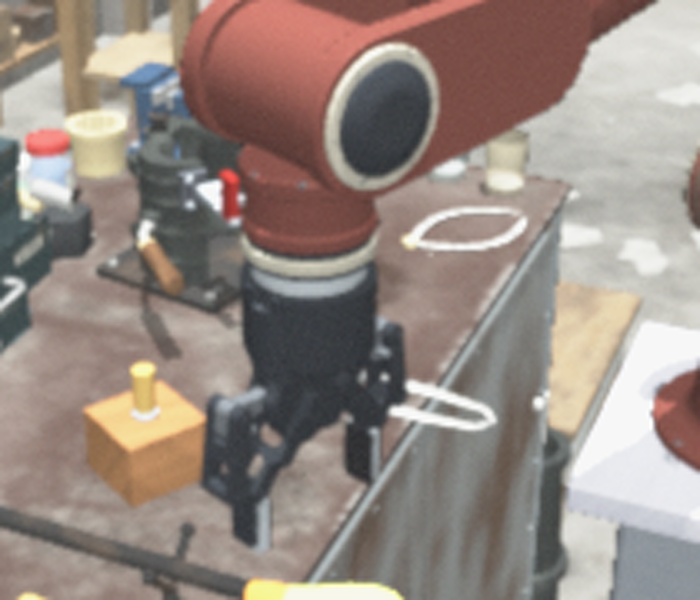

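The top crop shows the hinge at about (430,68), the upper hole at (340,198), the lower hole at (473,223), and red ears at (297,223) and (506,261). Handle ends are at (230,217) and (572,277), and the pin knob is at (62,279). The side crop shows the arm clear of everything, the block at (145,440) and the knob top at (143,370).

```bash
cat > m.py <<'E'
from h import *
o={}
for n,x,y,z in [('hinge',430,68,.167),('up',340,198,.136),('low',473,223,.120),('earL',297,219,.180),('earR',507,256,.180),('hLend',230,217,.089),('hLin',285,163,.089),('hRend',572,277,.089),('hRin',543,206,.089),('knob',62,277,.107),('collar',73,285,.062),
 ('blkA',68,237,.06),('blkB',136,271,.06),('blkC',95,334,.06),('blkD',26,298,.06),('t1',714,297,.09),('t2',706,371,.075),('vise',650,100,.1),('box',225,95,.1),('jackfar1',253,308,.0),('jf2',278,308,0),('jn',262,512,0),('cal',535,325,0)]:
    u=(x+.5)*.375-.5+110;v=(y+.5)*.375-.5+110
    o[n]=at('top',u,v,z)
    print(n,o[n].round(4))
h=o['hinge'][:2]
for n in('up','low'):
    d=o[n][:2]-h; print(n,np.hypot(*d),np.arctan2(d[1],-d[0]))
# block & pin from side
S=lambda x,y,z: at('side',(x+.5)*.3-.5+170,(y+.5)*.3-.5+130,z)
print('side knob top',S(143,368,.107),'collar',S(146,410,.0625))
E
python3 m.py
```

```text
hinge [ 0.703  -0.1072  0.167 ]
up [ 0.5725 -0.0087  0.136 ]
low [ 0.5449 -0.1496  0.12  ]
earL [0.5424 0.0329 0.18  ]
earR [ 0.499  -0.1757  0.18  ]
hLend [0.5648 0.1146 0.089 ]
hLin [0.6246 0.0537 0.089 ]
hRend [ 0.4878 -0.2581  0.089 ]
hRin [ 0.5678 -0.2312  0.089 ]
knob [0.5008 0.2901 0.107 ]
collar [0.498  0.2929 0.062 ]
blkA [0.5528 0.3011 0.06  ]
blkB [0.512  0.2239 0.06  ]
blkC [0.4431 0.2673 0.06  ]
blkD [0.4852 0.345  0.06  ]
t1 [ 0.4615 -0.411   0.09  ]
t2 [ 0.3829 -0.3998  0.075 ]
vise [ 0.6836 -0.3569  0.1   ]
box [0.7019 0.119  0.1   ]
jackfar1 [0.4731 0.1014 0.    ]
jf2 [0.4723 0.072  0.    ]
jn [0.2427 0.0913 0.    ]
cal [ 0.4438 -0.2293  0.    ]
up 0.1634483618850605 0.6461772129367531
low 0.16375411368310977 -0.2620451307039928
side knob top [0.49983914 0.29193551 0.107     ] collar [0.50026435 0.29010564 0.0625    ]
```

```bash
cat >> h.py <<'E'
from scipy.spatial.transform import Rotation as Ro
def plan(wps):
    "wps: list of (x,y,z); prints tool-axis fractions leg by leg from present pose"
    s=state(); q=s['tool_rot']; R=Ro.from_quat([q[1],q[2],q[3],q[0]]).as_matrix(); p=s['tool_pos']
    for w in wps:
        d=R.T@(np.array(w)-p); print(w,(d/.8).round(4).tolist(),'rows',round(np.linalg.norm(d)/.05,1)); p=np.array(w)
    ty=np.arctan2(R[1,1],R[0,1]); print('yaw of tool y',ty,'tilt',R[:,2].round(4),'t',s['time'])
E
python3 - <<'E'
from h import *
f=lambda a:(round(.703-.255*np.cos(a),4),round(-.107+.255*np.sin(a),4))
plan([(.611,.131,.25),(.611,.131,.07)]+[f(a)+(.07,) for a in (1.05,.9,.78,.72,.68)])
E
```

```text
(0.611, 0.131, 0.25) [-0.6639, -0.3696, -0.0234] rows 12.2
(0.611, 0.131, 0.07) [-0.0, -0.0, 0.225] rows 3.6
(np.float64(0.5761), np.float64(0.1142), 0.07) [0.034, -0.0345, -0.0] rows 0.8
(np.float64(0.5445), np.float64(0.0927), 0.07) [0.0281, -0.0386, -0.0] rows 0.8
(np.float64(0.5217), np.float64(0.0723), 0.07) [0.0182, -0.0336, -0.0] rows 0.6
(np.float64(0.5113), np.float64(0.0611), 0.07) [0.0075, -0.0176, -0.0] rows 0.3
(np.float64(0.5047), np.float64(0.0533), 0.07) [0.0045, -0.012, -0.0] rows 0.2
yaw of tool y 1.2270280286567414 tilt [-0.  0. -1.] t 1.3
```

```bash
R='{"dx":-0.2213,"dy":-0.1232,"dz":-0.0078}'
python3 -m inch '[{"dx":-0.2213,"dy":-0.1232,"dz":-0.0078},{"dx":-0.2213,"dy":-0.1232,"dz":-0.0078},{"dx":-0.2213,"dy":-0.1232,"dz":-0.0078},{"dx":-0.2213,"dy":-0.1232,"dz":-0.0078},{"dx":-0.2213,"dy":-0.1232,"dz":-0.0078}]' -1
python3 -m inch '[{"dx":-0.2213,"dy":-0.1232,"dz":-0.0078},{"dx":-0.2213,"dy":-0.1232,"dz":-0.0078},{"dx":-0.2213,"dy":-0.1232,"dz":-0.0078},{"dx":-0.2213,"dy":-0.1232,"dz":-0.0078},{"dx":-0.2213,"dy":-0.1232,"dz":-0.0078}]'
python3 -m inch '[{"dx":-0.2213,"dy":-0.1232,"dz":-0.0078},{"dx":-0.2213,"dy":-0.1232,"dz":-0.0078},{"dx":-0.2213,"dy":-0.1232,"dz":-0.0078},{"dx":-0.2213,"dy":-0.1232,"dz":-0.0078},{"dx":-0.2213,"dy":-0.1232,"dz":-0.0078}]'
```

```text
validation failed for argument at $[0]...
validation failed for argument at $[0]...
validation failed for argument at $[0]...
```

```bash
python3 -m inch '[{"dx":-0.221,"dy":-0.123,"dz":-0.008,"rx":0,"ry":0,"rz":0},{"dx":-0.221,"dy":-0.123,"dz":-0.008,"rx":0,"ry":0,"rz":0},{"dx":-0.221,"dy":-0.123,"dz":-0.008,"rx":0,"ry":0,"rz":0},{"dx":-0.221,"dy":-0.123,"dz":-0.008,"rx":0,"ry":0,"rz":0},{"dx":-0.221,"dy":-0.123,"dz":-0.008,"rx":0,"ry":0,"rz":0}]' -1
```

```text
time: 1.8
tool_pos: [0.3472, 0.4328, 0.2382]
tool_rot: [0.001, 0.174, 0.985, -0.0]
contact_force: [-0.9, -0.1, -0.3]
gripper_width: 0.14
grasp_force: 0.0
```

```bash
python3 -m inch '[{"dx":-0.221,"dy":-0.123,"dz":-0.008,"rx":0,"ry":0,"rz":0},{"dx":-0.221,"dy":-0.123,"dz":-0.008,"rx":0,"ry":0,"rz":0},{"dx":-0.221,"dy":-0.123,"dz":-0.008,"rx":0,"ry":0,"rz":0},{"dx":-0.221,"dy":-0.123,"dz":-0.008,"rx":0,"ry":0,"rz":0},{"dx":-0.221,"dy":-0.123,"dz":-0.008,"rx":0,"ry":0,"rz":0}]'
python3 -m inch '[{"dx":-0.221,"dy":-0.123,"dz":-0.008,"rx":0,"ry":0,"rz":0},{"dx":-0.221,"dy":-0.123,"dz":-0.008,"rx":0,"ry":0,"rz":0},{"dx":-0.221,"dy":-0.123,"dz":-0.008,"rx":0,"ry":0,"rz":0},{"dx":-0.221,"dy":-0.123,"dz":-0.008,"rx":0,"ry":0,"rz":0},{"dx":-0.221,"dy":-0.123,"dz":-0.008,"rx":0,"ry":0,"rz":0}]'
python3 - <<'E'
from h import *
f=lambda a:(round(.703-.255*np.cos(a),4),round(-.107+.255*np.sin(a),4))
plan([(.611,.131,.25),(.611,.131,.07)])
save('top','t1')
E
```

```text
time: 2.3
tool_pos: [0.4801, 0.2806, 0.2445]
tool_rot: [0.001, 0.174, 0.985, -0.0]
contact_force: [0.3, 0.9, 0.1]
gripper_width: 0.005
grasp_force: 0.0
time: 2.8
tool_pos: [0.613, 0.1286, 0.2503]
tool_rot: [0.0, 0.173, 0.985, -0.0]
contact_force: [-0.7, -0.2, 0.2]
gripper_width: 0.002
grasp_force: 0.0
(0.611, 0.131, 0.25) [0.0034, 0.002, 0.0004] rows 0.1
(0.611, 0.131, 0.07) [0.0002, 0.0002, 0.225] rows 3.6
yaw of tool y 1.222327759087127 tilt [ 7.e-04 -1.e-03 -1.e+00] t 2.8
```

View pics/t1.png

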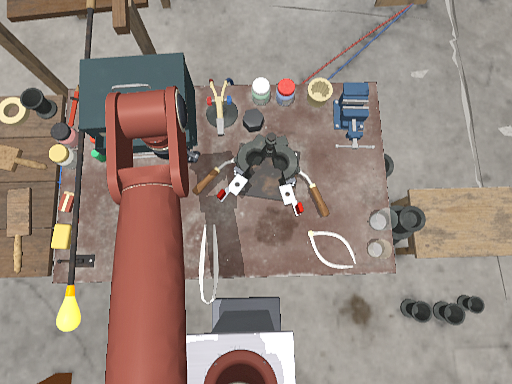

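The hand is above the spot behind the left handle. The handle tip is at about (200,190) and the toolbox corner at about (193,150) lies further away, so I can descend.

```bash
python3 -m inch '[{"dx":0,"dy":0,"dz":0.06,"rx":0,"ry":0,"rz":0},{"dx":0,"dy":0,"dz":0.12,"rx":0,"ry":0,"rz":0},{"dx":0,"dy":0,"dz":0.18,"rx":0,"ry":0,"rz":0},{"dx":0,"dy":0,"dz":0.225,"rx":0,"ry":0,"rz":0},{"dx":0,"dy":0,"dz":0.225,"rx":0,"ry":0,"rz":0}]'
python3 -m inch '[{"dx":0.017,"dy":-0.017,"dz":0,"rx":0,"ry":0,"rz":0},{"dx":0.034,"dy":-0.034,"dz":0,"rx":0,"ry":0,"rz":0},{"dx":0.048,"dy":-0.053,"dz":0,"rx":0,"ry":0,"rz":0},{"dx":0.062,"dy":-0.073,"dz":0,"rx":0,"ry":0,"rz":0},{"dx":0.062,"dy":-0.073,"dz":0,"rx":0,"ry":0,"rz":0}]'
```

```text
time: 3.35
tool_pos: [0.6043, 0.1332, 0.0634]
tool_rot: [-0.007, 0.17, 0.985, -0.002]
contact_force: [-0.8, 0.3, -0.6]
gripper_width: -0.004
grasp_force: 0.0
time: 3.85
tool_pos: [0.5439, 0.094, 0.073]
tool_rot: [0.001, 0.171, 0.985, 0.0]
contact_force: [-0.3, -0.3, 0.4]
gripper_width: 0.0
grasp_force: 0.0
```

```bash
python3 -m inch '[{"dx":0.009,"dy":-0.017,"dz":0,"rx":0,"ry":0,"rz":0},{"dx":0.018,"dy":-0.034,"dz":0,"rx":0,"ry":0,"rz":0},{"dx":0.018,"dy":-0.034,"dz":0,"rx":0,"ry":0,"rz":0}]'
python3 - <<'E'
from h import *
im=save('top','t2')
c=im[140:240,180:340]; cv2.imwrite('pics/t2c.png',cv2.resize(c,(800,500),interpolation=cv2.INTER_CUBIC)[:,:,::-1])
E
```

```text
time: 4.15
tool_pos: [0.522, 0.0731, 0.0723]
tool_rot: [0.001, 0.171, 0.985, 0.0]
contact_force: [1.0, 0.5, 0.1]
gripper_width: 0.002
grasp_force: 0.0
```

View pics/t2c.png

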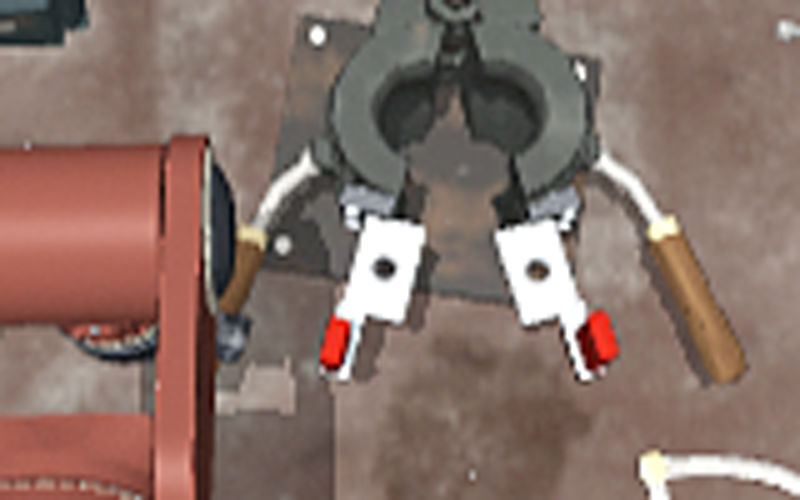

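The left half is following the finger: the upper hole is now at crop (384,268) and the lower hole is unmoved at (537,270). Plate bolts show at (317,36) and (283,244), which gives the mould's yaw.

Run:
```python
from h import *
T=lambda x,y,z: at('top',(x+.5)/5-.5+180,(y+.5)/5-.5+140,z)
h=T(454,2,.167);print('hinge',h)
h=np.array([.703,-.1072])
for p in[(384,268,.136),(537,270,.12)]:
    d=T(*p)[:2]-h; print(T(*p),np.hypot(*d),np.arctan2(d[1],-d[0]))
for a,b in[((317,36),(283,244)),((305,15),(265,270)),]:
    d=T(*b,.01)-T(*a,.01); print('side edge ang',np.arctan2(d[1],-d[0]),np.linalg.norm(d))
d=T(265,270,.01)-T(510,303,.01); print('front', np.arctan2(-d[0]*-1,d[1]),d)
```

```text
hinge [ 0.6888885  -0.10513148  0.167     ]
[ 0.54449434 -0.06201616  0.136     ] 0.16481997659230452 0.27769591928557963
[ 0.54402217 -0.14936965  0.12      ] 0.164475624524732 -0.2592839040839176
side edge ang 0.17687710919236885 0.13969094622218642
side edge ang 0.169023731477802 0.17095699815117124
front 0.16371443800230995 [0.02546772 0.15416953 0.        ]
```

```bash
python3 -m inch '[{"dx":0.004,"dy":-0.009,"dz":0,"rx":0,"ry":0,"rz":0},{"dx":0.0065,"dy":-0.0155,"dz":0,"rx":0,"ry":0,"rz":0},{"dx":0.0065,"dy":-0.0155,"dz":0,"rx":0,"ry":0,"rz":0}]'
python3 -m inch '[{"dx":0.0015,"dy":-0.004,"dz":0,"rx":0,"ry":0,"rz":0},{"dx":0.0015,"dy":-0.004,"dz":0,"rx":0,"ry":0,"rz":0}]'
python3 -m inch '[{"dx":0.0015,"dy":-0.004,"dz":0,"rx":0,"ry":0,"rz":0},{"dx":0.0015,"dy":-0.004,"dz":0,"rx":0,"ry":0,"rz":0}]'
```

```text
time: 4.5
tool_pos: [0.5122, 0.0626, 0.0705]
tool_rot: [-0.0, 0.171, 0.985, -0.0]
contact_force: [-0.7, -0.9, -0.1]
gripper_width: 0.005
grasp_force: 0.0
time: 4.7
tool_pos: [0.5099, 0.06, 0.0704]
tool_rot: [-0.0, 0.171, 0.985, -0.0]
contact_force: [0.2, 0.1, -0.4]
gripper_width: 0.001
grasp_force: 0.0
time: 4.9
tool_pos: [0.5076, 0.0573, 0.0703]
tool_rot: [-0.0, 0.171, 0.985, -0.0]
contact_force: [1.1, -0.4, 0.1]
gripper_width: 0.002
grasp_force: 0.0
```

```bash
for i in 1 2 3; do python3 -m inch '[{"dx":0.0015,"dy":-0.004,"dz":0,"rx":0,"ry":0,"rz":0},{"dx":0.0015,"dy":-0.004,"dz":0,"rx":0,"ry":0,"rz":0}]' | egrep 'pos|contact'; done
python3 - <<'E'
from h import *
im=save('top','t3')
print([ (b['bbox'],b['confidence']) for b in nets.boxes_of('top','ear_left')])
c=im[140:240,180:340]; cv2.imwrite('pics/t3c.png',cv2.resize(c,(800,500),interpolation=cv2.INTER_CUBIC)[:,:,::-1])
E
```

```text
tool_pos: [0.5054, 0.0547, 0.0704]
contact_force: [0.6, 0.4, -0.7]
tool_pos: [0.5032, 0.0521, 0.0704]
contact_force: [-0.6, -0.9, 0.7]
tool_pos: [0.501, 0.0495, 0.0704]
contact_force: [-0.5, 1.0, 0.0]
[([252.7, 212.0, 5.4, 7.2], 0.62)]
```

View pics/t3c.png

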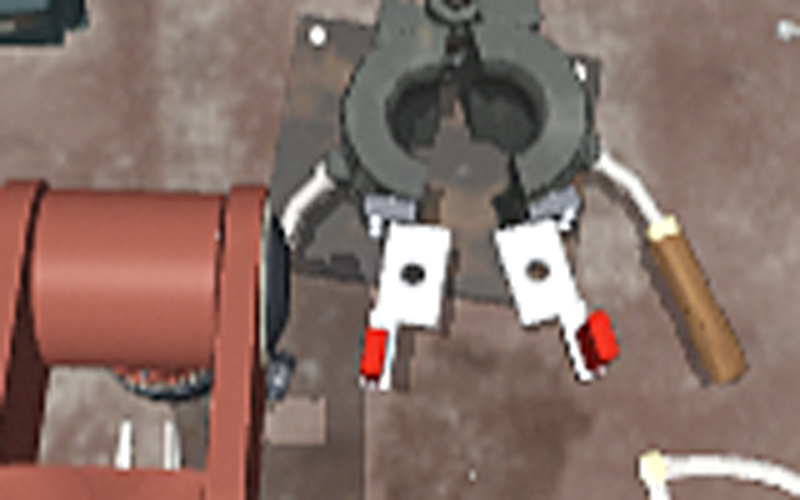

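The upper hole is at crop (413,272), so the half is still following with no stop force; I'll keep pushing.

```bash
for i in 1 2 3 4; do python3 -m inch '[{"dx":0.0015,"dy":-0.004,"dz":0,"rx":0,"ry":0,"rz":0},{"dx":0.0015,"dy":-0.004,"dz":0,"rx":0,"ry":0,"rz":0}]' | egrep 'pos|contact'; done
```

```text
tool_pos: [0.5002, 0.0481, 0.0708]
contact_force: [5.1, 5.3, -3.3]
tool_pos: [0.5, 0.048, 0.071]
contact_force: [13.4, 15.0, -9.1]
tool_pos: [0.5, 0.0478, 0.0712]
contact_force: [22.1, 24.4, -16.3]
tool_pos: [0.4995, 0.0478, 0.0716]
contact_force: [28.6, 34.9, -18.4]
```

```bash
python3 -m inch '[{"dx":-0.02,"dy":0.055,"dz":0,"rx":0,"ry":0,"rz":0},{"dx":-0.02,"dy":0.055,"dz":-0.06,"rx":0,"ry":0,"rz":0},{"dx":-0.02,"dy":0.055,"dz":-0.12,"rx":0,"ry":0,"rz":0},{"dx":-0.02,"dy":0.055,"dz":-0.18,"rx":0,"ry":0,"rz":0},{"dx":-0.02,"dy":0.055,"dz":-0.24,"rx":0,"ry":0,"rz":0}]'
python3 - <<'E'
from h import *
f=lambda a:(round(.703-.255*np.cos(a),4),round(-.107+.255*np.sin(a),4))
plan([(.529,-.297,.26),(.529,-.297,.07)]+[f(a)+(.07,) for a in (-.65,-.5,-.4,-.3)])
E
```

```text
time: 6.9
tool_pos: [0.522, 0.0753, 0.264]
tool_rot: [-0.0, 0.171, 0.985, -0.0]
contact_force: [1.8, -0.4, 0.6]
gripper_width: 0.001
grasp_force: 0.0
(0.529, -0.297, 0.26) [-0.165, -0.4353, 0.0052] rows 7.4
(0.529, -0.297, 0.07) [-0.0002, 0.0001, 0.2375] rows 3.8
(np.float64(0.5), np.float64(-0.2613), 0.07) [0.0492, 0.0298, 0.0] rows 0.9
(np.float64(0.4792), np.float64(-0.2293), 0.07) [0.038, 0.0289, 0.0] rows 0.8
(np.float64(0.4681), np.float64(-0.2063), 0.07) [0.0227, 0.0224, 0.0] rows 0.5
(np.float64(0.4594), np.float64(-0.1824), 0.07) [0.0203, 0.0245, 0.0] rows 0.5
yaw of tool y 1.227338062166356 tilt [-8.e-04 -3.e-04 -1.e+00] t 6.9
```

```bash
python3 -m inch '[{"dx":-0.02,"dy":-0.054,"dz":0,"rx":0,"ry":0,"rz":0},{"dx":-0.041,"dy":-0.108,"dz":0,"rx":0,"ry":0,"rz":0},{"dx":-0.061,"dy":-0.162,"dz":0,"rx":0,"ry":0,"rz":0},{"dx":-0.082,"dy":-0.217,"dz":0.003,"rx":0,"ry":0,"rz":0}]'
python3 -m inch '[{"dx":-0.02,"dy":-0.054,"dz":0,"rx":0,"ry":0,"rz":0},{"dx":-0.041,"dy":-0.108,"dz":0,"rx":0,"ry":0,"rz":0},{"dx":-0.061,"dy":-0.162,"dz":0,"rx":0,"ry":0,"rz":0},{"dx":-0.083,"dy":-0.218,"dz":0.003,"rx":0,"ry":0,"rz":0},{"dx":-0.083,"dy":-0.218,"dz":0.003,"rx":0,"ry":0,"rz":0}]'
python3 - <<'E'
from h import *
f=lambda a:(round(.703-.255*np.cos(a),4),round(-.107+.255*np.sin(a),4))
plan([(.529,-.297,.26),(.529,-.297,.07)])
save('top','t4')
im=save('side','s4')
E
```

```text
time: 7.3
tool_pos: [0.5254, -0.1119, 0.2608]
tool_rot: [0.001, 0.171, 0.985, -0.0]
contact_force: [0.5, 0.4, 0.3]
gripper_width: 0.0
grasp_force: 0.0
time: 7.8
tool_pos: [0.5281, -0.3018, 0.2567]
tool_rot: [-0.001, 0.174, 0.985, -0.001]
contact_force: [0.6, 0.1, -0.5]
gripper_width: -0.002
grasp_force: 0.0
(0.529, -0.297, 0.26) [0.001, 0.006, -0.0042] rows 0.1
(0.529, -0.297, 0.07) [-0.0003, 0.0004, 0.2375] rows 3.8
yaw of tool y 1.2212396929816023 tilt [-0.0017 -0.001  -1.    ] t 7.8
```

View pics/s4.png

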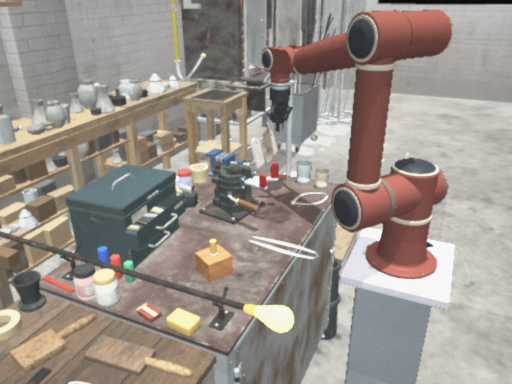

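The side view shows the left half shut (ear at about (262,180)), the pin in its block at (213,248), and the hand above the right side, clear of the tumblers. I'll push the right handle now.

```bash
python3 -m inch '[{"dx":0,"dy":0,"dz":0.06,"rx":0,"ry":0,"rz":0},{"dx":0,"dy":0,"dz":0.12,"rx":0,"ry":0,"rz":0},{"dx":0,"dy":0,"dz":0.18,"rx":0,"ry":0,"rz":0},{"dx":0,"dy":0,"dz":0.233,"rx":0,"ry":0,"rz":0},{"dx":0,"dy":0,"dz":0.233,"rx":0,"ry":0,"rz":0}]'
python3 -m inch '[{"dx":0.025,"dy":0.018,"dz":0,"rx":0,"ry":0,"rz":0},{"dx":0.050,"dy":0.036,"dz":0,"rx":0,"ry":0,"rz":0},{"dx":0.069,"dy":0.05,"dz":0,"rx":0,"ry":0,"rz":0},{"dx":0.088,"dy":0.065,"dz":0,"rx":0,"ry":0,"rz":0},{"dx":0.088,"dy":0.065,"dz":0,"rx":0,"ry":0,"rz":0}]'
python3 -m inch '[{"dx":0.011,"dy":0.011,"dz":0,"rx":0,"ry":0,"rz":0},{"dx":0.023,"dy":0.022,"dz":0,"rx":0,"ry":0,"rz":0},{"dx":0.023,"dy":0.022,"dz":0,"rx":0,"ry":0,"rz":0}]'
python3 - <<'E'
from h import *
f=lambda a:(round(.703-.255*np.cos(a),4),round(-.107+.255*np.sin(a),4))
plan([f(a)+(.07,) for a in (-.35,-.3,-.25)])
im=save('top','t5')
c=im[140:240,200:360]; cv2.imwrite('pics/t5c.png',cv2.resize(c,(800,500),interpolation=cv2.INTER_CUBIC)[:,:,::-1])
E
```

```text
time: 8.4
tool_pos: [0.5248, -0.2919, 0.0638]
tool_rot: [-0.006, 0.17, 0.985, 0.003]
contact_force: [-0.4, 1.1, -1.4]
gripper_width: -0.001
grasp_force: 0.0
time: 8.9
tool_pos: [0.4811, -0.2227, 0.074]
tool_rot: [0.001, 0.17, 0.985, -0.0]
contact_force: [0.8, -0.8, -0.1]
gripper_width: 0.005
grasp_force: 0.0
time: 9.2
tool_pos: [0.4688, -0.2001, 0.0716]
tool_rot: [-0.0, 0.171, 0.985, 0.0]
contact_force: [0.5, -0.1, 0.4]
gripper_width: -0.003
grasp_force: 0.0
(np.float64(0.4635), np.float64(-0.1944), 0.07) [0.0086, 0.0045, 0.002] rows 0.2
(np.float64(0.4594), np.float64(-0.1824), 0.07) [0.0099, 0.0124, 0.0] rows 0.3
(np.float64(0.4559), np.float64(-0.1701), 0.07) [0.0093, 0.013, 0.0] rows 0.3
yaw of tool y 1.2281020068337614 tilt [-2.e-04  4.e-04 -1.e+00] t 9.2
```

View pics/t5c.png

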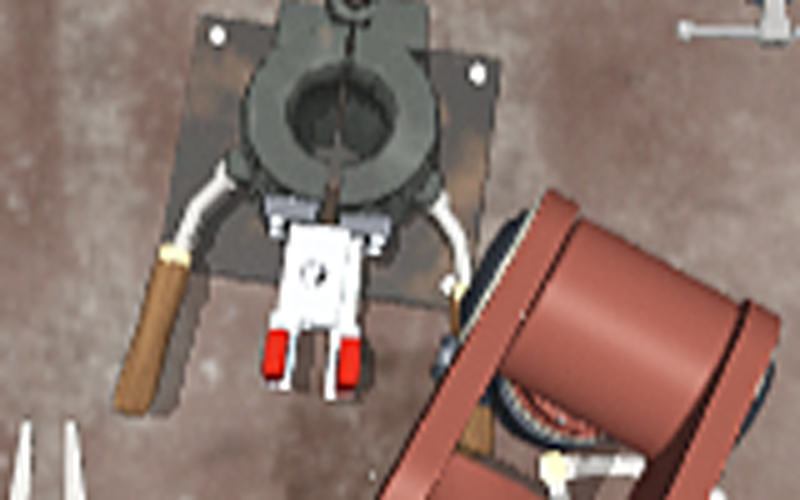

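Nearly shut: the clasp plates overlap, the hole is at crop (314,273) and the ears are at (275,353) and (348,362). I'll push on in small steps to the stop.

```bash
for i in 1 2 3 4; do python3 -m inch '[{"dx":0.003,"dy":0.0035,"dz":0,"rx":0,"ry":0,"rz":0},{"dx":0.003,"dy":0.0035,"dz":0,"rx":0,"ry":0,"rz":0}]' | egrep 'pos|contact'; done
python3 - <<'E'
from h import *
T=lambda x,y,z: at('top',(x+.5)/5-.5+200,(y+.5)/5-.5+140,z)
print(T(314,273,.136),T(276,350,.18),T(348,358,.18))
E
```

```text
tool_pos: [0.4678, -0.1977, 0.0711]
contact_force: [-0.4, -0.2, 0.7]
tool_pos: [0.4664, -0.1943, 0.0711]
contact_force: [0.2, -0.1, 0.2]
tool_pos: [0.465, -0.1907, 0.0712]
contact_force: [0.5, 0.3, -0.6]
tool_pos: [0.4637, -0.1872, 0.0712]
contact_force: [-0.0, -0.4, -0.4]
[ 0.54118174 -0.07872482  0.136     ] [ 0.49190544 -0.05583263  0.18      ] [ 0.48656718 -0.09381039  0.18      ]
```

```bash
for i in 1 2 3 4 5; do python3 -m inch '[{"dx":0.002,"dy":0.003,"dz":0,"rx":0,"ry":0,"rz":0},{"dx":0.002,"dy":0.003,"dz":0,"rx":0,"ry":0,"rz":0}]' | egrep 'pos|contact'; done
```

```text
tool_pos: [0.4631, -0.1844, 0.0712]
contact_force: [-0.2, -0.4, 0.9]
tool_pos: [0.4629, -0.183, 0.0715]
contact_force: [0.1, -4.5, -2.8]
tool_pos: [0.4629, -0.1826, 0.0717]
contact_force: [3.8, -13.0, -7.1]
tool_pos: [0.4629, -0.1824, 0.0719]
contact_force: [5.3, -22.6, -10.9]
tool_pos: [0.4629, -0.1821, 0.0721]
contact_force: [9.9, -31.9, -17.8]
```

```bash
python3 -m inch '[{"dx":-0.01,"dy":-0.055,"dz":0,"rx":0,"ry":0,"rz":0},{"dx":-0.01,"dy":-0.055,"dz":-0.06,"rx":0,"ry":0,"rz":0},{"dx":-0.01,"dy":-0.055,"dz":-0.12,"rx":0,"ry":0,"rz":0},{"dx":-0.01,"dy":-0.055,"dz":-0.18,"rx":0,"ry":0,"rz":0},{"dx":-0.01,"dy":-0.055,"dz":-0.24,"rx":0,"ry":0,"rz":0}]'
python3 - <<'E'
from h import *
plan([(.4995,.2905,.26),(.4995,.2905,.074)])
im=save('top','t6');c=im[140:240,200:300]; a=cv2.resize(c,(500,500),interpolation=cv2.INTER_CUBIC)
im=save('side','s6');print(proj('side',[.54,-.08,.15])); c=im[155:205,240:290]; b=cv2.resize(c,(300,300),interpolation=cv2.INTER_CUBIC)
o=np.zeros((500,800,3),np.uint8);o[:,:500]=a;o[:300,500:]=b
cv2.imwrite('pics/t6c.png',o[:,:,::-1])
E
```

```text
time: 11.55
tool_pos: [0.4528, -0.2174, 0.2651]
tool_rot: [-0.0, 0.171, 0.985, 0.0]
contact_force: [0.3, -0.7, 0.5]
gripper_width: 0.004
grasp_force: 0.0
(0.4995, 0.2905, 0.26) [0.1592, 0.6174, 0.0066] rows 10.2
(0.4995, 0.2905, 0.074) [-0.0, -0.0001, 0.2325] rows 3.7
yaw of tool y 1.2266775169292614 tilt [-0.e+00  3.e-04 -1.e+00] t 11.55
[253.43127692 177.94360681]
```

View pics/t6c.png

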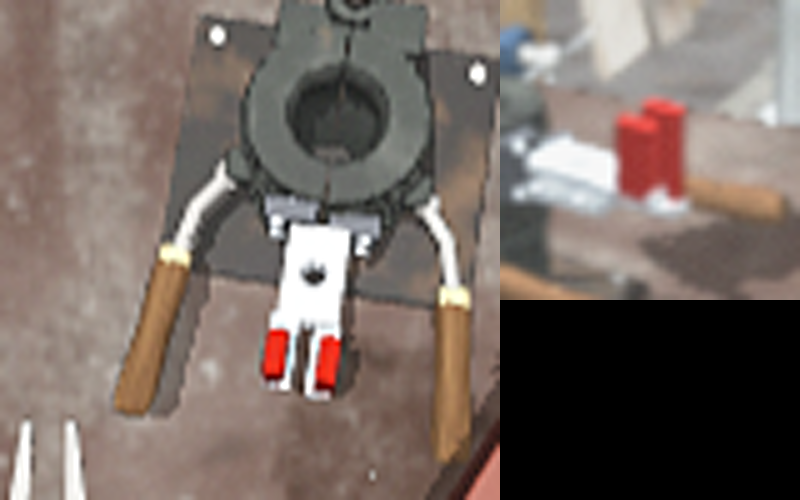

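Both halves are shut: the seam is closed, the hole is at crop (314,271), the ears are at (275,353) and (328,360), and the plates are stacked in the side view. Next I'll refine hole, ears and pin by colour centroid.

Run:
```python
from h import *
def rd(n): return cv2.imread(f'pics/{n}.png')[:,:,::-1].astype(int)
t=rd('t6'); g=t.sum(2)
# hole: darkness weighted centroid near (262.3,193.8)
w=g[190:199,258:268]; print(w//3)
W=np.clip(600-w,0,None); yy,xx=np.mgrid[190:199,258:268]; u,v=(W*xx).sum()/W.sum(),(W*yy).sum()/W.sum(); print('hole',u,v,at('top',u,v,.136),at('top',u,v,.132))
def red(im,th=60): return ((im[...,0]-im[...,1]>th)&(im[...,0]-im[...,2]>th)).astype(np.uint8)
m=red(t); m[:, :240]=0;m[:,285:]=0;m[:195]=0;m[:225]*=1;m[222:]=0
n,l,s,c=cv2.connectedComponentsWithStats(m)
for i in range(1,n):
    if s[i,4]>10: print('ear',s[i],c[i],at('top',*c[i],.17),at('top',*c[i],.18))
for cam,n_,box in(('top','top0',(205,225,122,145)),('side','side0',(235,258,203,222))):
    im=rd(n_); hsv=cv2.cvtColor(im.astype(np.uint8),cv2.COLOR_RGB2HSV)
    m=((hsv[...,0]>22)&(hsv[...,0]<34)&(hsv[...,1]>110)).astype(np.uint8); k=np.zeros_like(m);k[box[0]:box[1],box[2]:box[3]]=1
    m*=k; ys,xs=np.nonzero(m); print(cam,len(xs),xs.min(),xs.max(),ys.min(),ys.max(),at(cam,xs.mean(),ys.mean(),.086))
```

```text
[[255 255 255 255 255 255 255 255 255 255]
 [255 255 255 253 246 255 255 255 255 255]
 [255 255 254 235 206 250 239 255 255 255]
 [255 255 220 198 150 209 156 252 255 255]
 [255 255 151 131  68  75 108 224 255 255]
 [255 255 172  41  43  44  35 242 255 255]
 [255 255 237 147  59  89 188 255 255 255]
 [255 255 255 238 217 222 255 255 255 255]
 [255 255 255 255 255 255 255 255 255 255]]
hole 262.3765699436986 194.77977479428324 [ 0.53953271 -0.07860534  0.136     ] [ 0.54028408 -0.07873345  0.132     ]
ear [252 206   6  10  44] [254.52272727 210.29545455] [ 0.49149979 -0.05512575  0.17      ] [ 0.49006906 -0.05504619  0.18      ]
ear [263 207   5  11  45] [265.         212.13333333] [ 0.4857603  -0.08298928  0.17      ] [ 0.48439128 -0.08261019  0.18      ]
top 35 129 135 211 217 [0.50118904 0.29892646 0.086     ]Traceback (most recent call last):
  File "<stdin>", line 15, in <module>
    return umr_minimum(a, axis, None, out, keepdims, initial, where)
ValueError: zero-size array to reduction operation minimum which has no identity
```

```bash
python3 -m inch '[{"dx":0.016,"dy":0.062,"dz":0,"rx":0,"ry":0,"rz":-0.03},{"dx":0.032,"dy":0.123,"dz":0,"rx":0,"ry":0,"rz":-0.06},{"dx":0.048,"dy":0.185,"dz":0,"rx":0,"ry":0,"rz":-0.09},{"dx":0.064,"dy":0.247,"dz":0,"rx":0,"ry":0,"rz":-0.113},{"dx":0.08,"dy":0.309,"dz":0,"rx":0,"ry":0,"rz":-0.113}]' 1
python3 - <<'E'
from h import *
plan([(.500,.291,.25),(.500,.291,.074)])
E
```

```text
time: 12.15
tool_pos: [0.4753, 0.0334, 0.2629]
tool_rot: [0.0, 0.087, 0.996, 0.0]
contact_force: [0.8, 0.5, 0.2]
gripper_width: 0.844
grasp_force: 0.0
(0.5, 0.291, 0.25) [0.0253, 0.3225, 0.0162] rows 5.2
(0.5, 0.291, 0.074) [0.0, -0.0, 0.22] rows 3.5
yaw of tool y 1.3967483359561004 tilt [ 1.e-04  2.e-04 -1.e+00] t 12.15
```

```bash
python3 -m inch '[{"dx":0.005,"dy":0.06,"dz":0,"rx":0,"ry":0,"rz":0},{"dx":0.01,"dy":0.12,"dz":0,"rx":0,"ry":0,"rz":0},{"dx":0.015,"dy":0.18,"dz":0,"rx":0,"ry":0,"rz":0},{"dx":0.02,"dy":0.24,"dz":0,"rx":0,"ry":0,"rz":0},{"dx":0.025,"dy":0.3,"dz":0,"rx":0,"ry":0,"rz":0}]'
python3 -m inch '[{"dx":0,"dy":0.0225,"dz":0.016,"rx":0,"ry":0,"rz":0},{"dx":0,"dy":0.0225,"dz":0.06,"rx":0,"ry":0,"rz":0},{"dx":0,"dy":0.0225,"dz":0.1,"rx":0,"ry":0,"rz":0},{"dx":0,"dy":0.0225,"dz":0.1,"rx":0,"ry":0,"rz":0}]'
python3 - <<'E'
from h import *
plan([(.500,.291,.074)])
im=save('side','s7'); print(proj('side',[.5,.291,.107]))
c=im[190:290,160:270]; cv2.imwrite('pics/s7c.png',cv2.resize(c,(660,600),interpolation=cv2.INTER_CUBIC)[:,:,::-1])
E
```

```text
time: 12.65
tool_pos: [0.4971, 0.2733, 0.2627]
tool_rot: [-0.0, 0.087, 0.996, -0.0]
contact_force: [0.2, -0.4, -0.7]
gripper_width: 1.002
grasp_force: 0.0
time: 13.05
tool_pos: [0.497, 0.2878, 0.1767]
tool_rot: [-0.005, 0.087, 0.996, -0.003]
contact_force: [-0.5, -0.2, -1.6]
gripper_width: 1.001
grasp_force: 0.0
(0.5, 0.291, 0.074) [-0.0043, 0.0054, 0.1283] rows 2.1
yaw of tool y 1.3971303904744654 tilt [-0.0108 -0.0043 -0.9999] t 13.05
[212.66074724 239.88473612]
```

View pics/s7c.png

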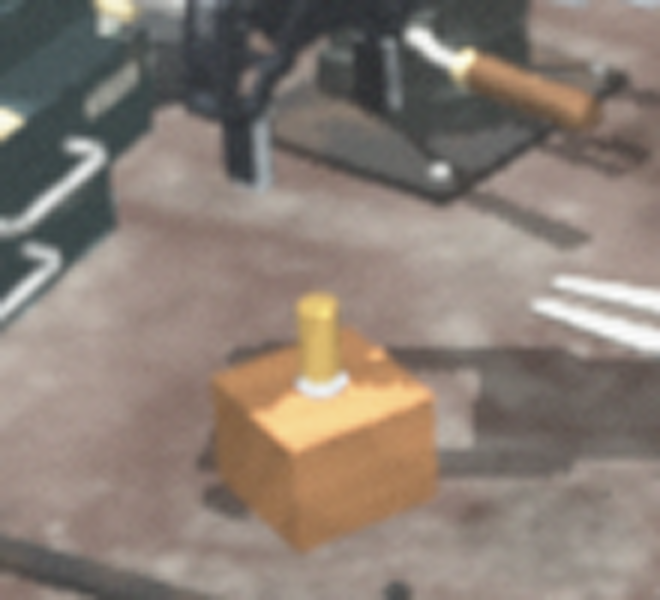

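The knob top is at crop (318,302), 2 px in the crop from its predicted place (316,302), so the pin position is confirmed. I'll descend, then check the settled pose.

```bash
python3 -m inch '[{"dx":0,"dy":0,"dz":0.05,"rx":0,"ry":0,"rz":0},{"dx":0,"dy":0,"dz":0.1,"rx":0,"ry":0,"rz":0},{"dx":0,"dy":0,"dz":0.136,"rx":0,"ry":0,"rz":0},{"dx":0,"dy":0,"dz":0.136,"rx":0,"ry":0,"rz":0},{"dx":0,"dy":0,"dz":0.136,"rx":0,"ry":0,"rz":0}]'
python3 - <<'E'
from h import *
plan([(.500,.291,.074)])
E
```

```text
time: 13.6
tool_pos: [0.502, 0.2892, 0.0766]
tool_rot: [0.001, 0.087, 0.996, 0.001]
contact_force: [0.5, 0.5, -0.0]
gripper_width: 1.001
grasp_force: 0.0
(0.5, 0.291, 0.074) [0.0028, 0.0018, 0.0032] rows 0.1
yaw of tool y 1.396167840921737 tilt [ 2.1e-03  9.0e-04 -1.0e+00] t 13.6
```

```bash
python3 -m inch '[{"dx":0.0014,"dy":0.001,"dz":0,"rx":0,"ry":0,"rz":0},{"dx":0.0014,"dy":0.001,"dz":0,"rx":0,"ry":0,"rz":0},{"dx":0.0014,"dy":0.001,"dz":0,"rx":0,"ry":0,"rz":0}]'
python3 -m inch '[{"dx":0,"dy":0,"dz":0,"rx":0,"ry":0,"rz":0},{"dx":0,"dy":0,"dz":0,"rx":0,"ry":0,"rz":0},{"dx":0,"dy":0,"dz":0,"rx":0,"ry":0,"rz":0},{"dx":0,"dy":0,"dz":0,"rx":0,"ry":0,"rz":0},{"dx":0,"dy":0,"dz":0,"rx":0,"ry":0,"rz":0}]' -1
python3 -m inch '[{"dx":0,"dy":0,"dz":0,"rx":0,"ry":0,"rz":0},{"dx":0,"dy":0,"dz":0,"rx":0,"ry":0,"rz":0},{"dx":0,"dy":0,"dz":0,"rx":0,"ry":0,"rz":0}]'
```

```text
time: 13.9
tool_pos: [0.5009, 0.2904, 0.0766]
tool_rot: [0.001, 0.087, 0.996, 0.001]
contact_force: [0.4, 0.5, 0.4]
gripper_width: 1.0
grasp_force: 0.0
time: 14.4
tool_pos: [0.5, 0.2905, 0.0747]
tool_rot: [0.0, 0.087, 0.996, 0.001]
contact_force: [-0.0, 2.2, -1.2]
gripper_width: 0.218
grasp_force: 58.5
time: 14.7
tool_pos: [0.4999, 0.2904, 0.0747]
tool_rot: [0.0, 0.087, 0.996, 0.001]
contact_force: [-0.4, 3.9, -0.1]
gripper_width: 0.216
grasp_force: 58.6
```

```bash
python3 -m inch '[{"dx":0,"dy":0,"dz":-0.03,"rx":0,"ry":0,"rz":0},{"dx":0,"dy":0,"dz":-0.08,"rx":0,"ry":0,"rz":0},{"dx":0,"dy":0,"dz":-0.13,"rx":0,"ry":0,"rz":0},{"dx":0,"dy":0,"dz":-0.18,"rx":0,"ry":0,"rz":0},{"dx":0,"dy":0,"dz":-0.23,"rx":0,"ry":0,"rz":0}]'
python3 - <<'E'
from h import *
plan([(.541,-.0785,.255)])
save('top','t8')
E
```

```text
time: 15.2
tool_pos: [0.4992, 0.2888, 0.2592]
tool_rot: [-0.001, 0.087, 0.996, -0.001]
contact_force: [0.3, 0.6, -1.4]
gripper_width: 0.211
grasp_force: 59.7
(0.541, -0.0785, 0.255) [-0.1312, -0.443, 0.0064] rows 7.4
yaw of tool y 1.3961740866205792 tilt [-0.0016 -0.0026 -1.    ] t 15.2
```

```bash
python3 -m inch '[{"dx":-0.016,"dy":-0.055,"dz":0,"rx":0,"ry":0,"rz":0},{"dx":-0.032,"dy":-0.11,"dz":0,"rx":0,"ry":0,"rz":0},{"dx":-0.049,"dy":-0.165,"dz":0,"rx":0,"ry":0,"rz":0},{"dx":-0.065,"dy":-0.22,"dz":0,"rx":0,"ry":0,"rz":0}]'
python3 -m inch '[{"dx":-0.016,"dy":-0.055,"dz":0,"rx":0,"ry":0,"rz":0},{"dx":-0.032,"dy":-0.11,"dz":0,"rx":0,"ry":0,"rz":0},{"dx":-0.049,"dy":-0.165,"dz":0,"rx":0,"ry":0,"rz":0},{"dx":-0.066,"dy":-0.223,"dz":0.006,"rx":0,"ry":0,"rz":0},{"dx":-0.066,"dy":-0.223,"dz":0.006,"rx":0,"ry":0,"rz":0}]'
python3 -m inch '[{"dx":0,"dy":0,"dz":0.02,"rx":0,"ry":0,"rz":0},{"dx":0,"dy":0,"dz":0.04,"rx":0,"ry":0,"rz":0},{"dx":0,"dy":0,"dz":0.056,"rx":0,"ry":0,"rz":0},{"dx":0,"dy":0,"dz":0.056,"rx":0,"ry":0,"rz":0},{"dx":0,"dy":0,"dz":0.056,"rx":0,"ry":0,"rz":0}]'
python3 - <<'E'
from h import *
plan([(.541,-.0785,.21)])
im=save('side','s9'); 
for p in([.541,-.0785,.136],[.541,-.0785,.15],[.541,-.0785,.195]): print(proj('side',p))
c=im[140:200,215:295]; a=cv2.resize(c,(800,600),interpolation=cv2.INTER_CUBIC)
cv2.imwrite('pics/s9c.png',a[:,:,::-1])
E
```

```text
time: 15.65
tool_pos: [0.5198, 0.1052, 0.2576]
tool_rot: [-0.001, 0.087, 0.996, -0.001]
contact_force: [0.9, -0.8, -1.1]
gripper_width: 0.216
grasp_force: 59.8
time: 16.15
tool_pos: [0.5405, -0.0827, 0.2519]
tool_rot: [-0.002, 0.091, 0.996, -0.001]
contact_force: [0.0, 1.1, -0.7]
gripper_width: 0.213
grasp_force: 59.9
time: 16.65
tool_pos: [0.5412, -0.0763, 0.208]
tool_rot: [-0.001, 0.086, 0.996, 0.0]
contact_force: [0.4, 0.1, -0.8]
gripper_width: 0.212
grasp_force: 59.9
(0.541, -0.0785, 0.21) [-0.0003, -0.0027, -0.0025] rows 0.1
yaw of tool y 1.3980995401814484 tilt [-1.5e-03  3.0e-04 -1.0e+00] t 16.65
[253.03696327 181.61935027]
[253.00351996 178.05081817]
[252.89429231 166.39579704]
```

View pics/s9c.png

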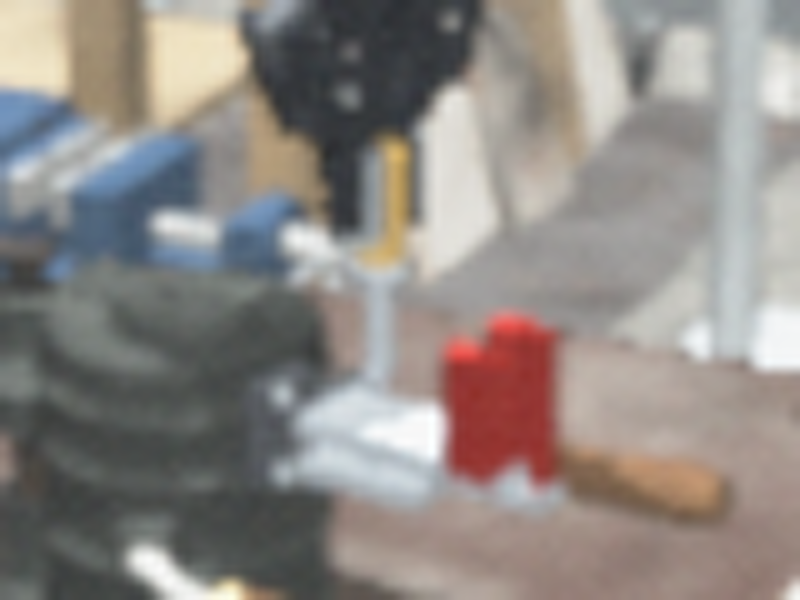

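The pin hangs upright with its tip at crop (377,385), within 0.4 px of where the kinematics put it. I'll correct y, then descend slowly while watching force.

```bash
python3 -m inch '[{"dx":0,"dy":-0.0022,"dz":0,"rx":0,"ry":0,"rz":0},{"dx":0,"dy":-0.0022,"dz":0,"rx":0,"ry":0,"rz":0},{"dx":0,"dy":-0.0022,"dz":0,"rx":0,"ry":0,"rz":0}]'
python3 -m inch '[{"dx":0,"dy":0,"dz":0.006,"rx":0,"ry":0,"rz":0},{"dx":0,"dy":0,"dz":0.012,"rx":0,"ry":0,"rz":0},{"dx":0,"dy":0,"dz":0.012,"rx":0,"ry":0,"rz":0}]'
python3 -m inch '[{"dx":0,"dy":0,"dz":0.005,"rx":0,"ry":0,"rz":0},{"dx":0,"dy":0,"dz":0.005,"rx":0,"ry":0,"rz":0}]'
python3 -m inch '[{"dx":0,"dy":0,"dz":0.005,"rx":0,"ry":0,"rz":0},{"dx":0,"dy":0,"dz":0.005,"rx":0,"ry":0,"rz":0}]'
```

```text
time: 17.0
tool_pos: [0.5416, -0.0792, 0.2096]
tool_rot: [0.001, 0.087, 0.996, -0.0]
contact_force: [0.2, -0.4, -0.8]
gripper_width: 0.212
grasp_force: 59.9
time: 17.3
tool_pos: [0.5406, -0.0789, 0.1979]
tool_rot: [-0.001, 0.087, 0.996, 0.0]
contact_force: [0.2, -0.5, -1.8]
gripper_width: 0.215
grasp_force: 59.8
time: 17.5
tool_pos: [0.5409, -0.079, 0.1945]
tool_rot: [-0.001, 0.087, 0.996, 0.0]
contact_force: [0.3, -1.0, -1.6]
gripper_width: 0.217
grasp_force: 59.9
time: 17.7
tool_pos: [0.5409, -0.079, 0.1906]
tool_rot: [-0.0, 0.087, 0.996, 0.0]
contact_force: [-0.1, 0.4, -1.3]
gripper_width: 0.215
grasp_force: 59.9
```

```bash
for i in 1 2 3; do python3 -m inch '[{"dx":0,"dy":0,"dz":0.006,"rx":0,"ry":0,"rz":0},{"dx":0,"dy":0,"dz":0.012,"rx":0,"ry":0,"rz":0},{"dx":0,"dy":0,"dz":0.012,"rx":0,"ry":0,"rz":0}]' | egrep 'pos|contact'; done
```

```text
tool_pos: [0.5408, -0.079, 0.1805]
contact_force: [0.3, -0.4, -1.8]
tool_pos: [0.5408, -0.079, 0.171]
contact_force: [-0.7, -0.1, -2.3]
tool_pos: [0.5408, -0.079, 0.1614]
contact_force: [0.1, -0.4, -1.2]
```

```bash
for i in 1 2 3 4; do python3 -m inch '[{"dx":0,"dy":0,"dz":0.0035,"rx":0,"ry":0,"rz":0},{"dx":0,"dy":0,"dz":0.0035,"rx":0,"ry":0,"rz":0}]' | egrep 'pos|contact'; done
```

```text
tool_pos: [0.541, -0.0791, 0.1593]
contact_force: [-0.2, 0.5, -0.8]
tool_pos: [0.5411, -0.0791, 0.1565]
contact_force: [0.1, -0.0, -1.7]
tool_pos: [0.541, -0.079, 0.1537]
contact_force: [-0.7, -0.8, -1.2]
tool_pos: [0.5411, -0.0791, 0.1509]
contact_force: [-0.3, -0.0, -1.6]
```

```bash
python3 -m inch '[{"dx":0,"dy":0,"dz":0.0015,"rx":0,"ry":0,"rz":0},{"dx":0,"dy":0,"dz":0.0015,"rx":0,"ry":0,"rz":0}]' | egrep 'pos|contact'
python3 -m inch '[{"dx":0,"dy":0,"dz":0.001,"rx":0,"ry":0,"rz":0},{"dx":0,"dy":0,"dz":0.001,"rx":0,"ry":0,"rz":0}]' | egrep 'pos|contact'
python3 -m inch '[{"dx":0,"dy":0,"dz":0,"rx":0,"ry":0,"rz":0},{"dx":0,"dy":0,"dz":0,"rx":0,"ry":0,"rz":0},{"dx":0,"dy":0,"dz":0,"rx":0,"ry":0,"rz":0},{"dx":0,"dy":0,"dz":0,"rx":0,"ry":0,"rz":0},{"dx":0,"dy":0,"dz":0,"rx":0,"ry":0,"rz":0}]' 0.6
python3 -m inch '[{"dx":0,"dy":0,"dz":-0.04,"rx":0,"ry":0,"rz":0},{"dx":0,"dy":0,"dz":-0.08,"rx":0,"ry":0,"rz":0},{"dx":0,"dy":0,"dz":-0.1,"rx":0,"ry":0,"rz":0},{"dx":0,"dy":0,"dz":-0.12,"rx":0,"ry":0,"rz":0},{"dx":0,"dy":0,"dz":-0.12,"rx":0,"ry":0,"rz":0}]'
python3 - <<'E'
from h import *
plan([(.491,-.0700,.25),(.491,-.0700,.150)])
b=cv2.resize(save('side','s10')[140:200,215:295],(800,600),interpolation=cv2.INTER_CUBIC)
cv2.imwrite('pics/s10c.png',b[:,:,::-1])
E
```

```text
tool_pos: [0.5414, -0.0791, 0.1508]
contact_force: [-1.0, -0.7, 2.4]
tool_pos: [0.5415, -0.0792, 0.1507]
contact_force: [-3.4, 0.6, 6.7]
time: 20.3
tool_pos: [0.5412, -0.0791, 0.1491]
tool_rot: [-0.0, 0.087, 0.996, 0.0]
contact_force: [0.3, 0.3, 0.8]
gripper_width: 0.795
grasp_force: 0.0
time: 20.8
tool_pos: [0.5423, -0.0794, 0.2477]
tool_rot: [0.002, 0.087, 0.996, -0.0]
contact_force: [-0.5, -0.2, -0.3]
gripper_width: 0.803
grasp_force: 0.0
(0.491, -0.07, 0.25) [0.0652, 0.0005, -0.0032] rows 1.0
(0.491, -0.07, 0.15) [0.0005, 0.0001, 0.125] rows 2.0
yaw of tool y 1.3964734197554747 tilt [ 0.0038 -0.0011 -1.    ] t 20.8
```

View pics/s10c.png

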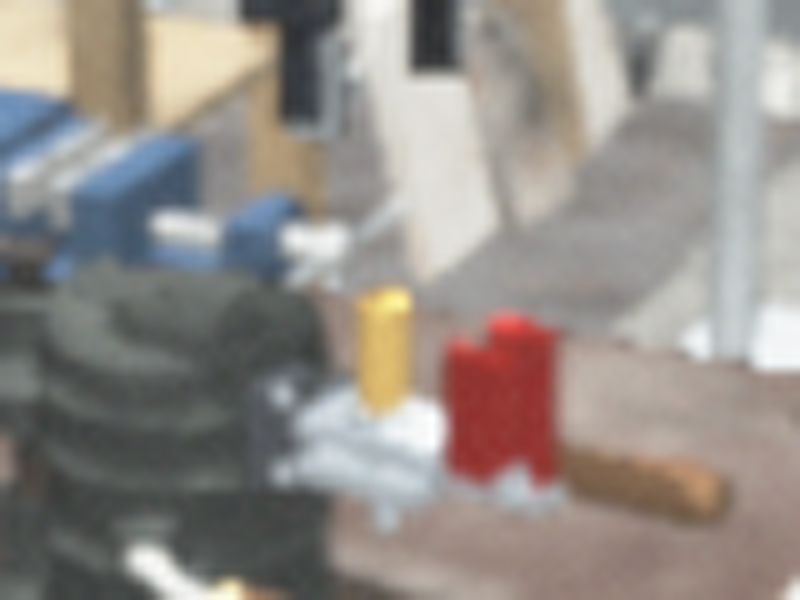

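The pin is home and upright (knob at crop (383,350), tip showing below the lower plate at (387,515)). On to the ears.

```bash
python3 -m inch '[{"dx":0.032,"dy":0.0005,"dz":0,"rx":0,"ry":0,"rz":0},{"dx":0.0645,"dy":0.0005,"dz":0,"rx":0,"ry":0,"rz":0},{"dx":0.0645,"dy":0.0005,"dz":0,"rx":0,"ry":0,"rz":0},{"dx":0.0645,"dy":0.0005,"dz":0.03,"rx":0,"ry":0,"rz":0},{"dx":0.0645,"dy":0.0005,"dz":0.03,"rx":0,"ry":0,"rz":0}]' 0.8
python3 -m inch '[{"dx":0,"dy":0,"dz":0.03,"rx":0,"ry":0,"rz":0},{"dx":0,"dy":0,"dz":0.06,"rx":0,"ry":0,"rz":0},{"dx":0,"dy":0,"dz":0.095,"rx":0,"ry":0,"rz":0},{"dx":0,"dy":0,"dz":0.095,"rx":0,"ry":0,"rz":0},{"dx":0,"dy":0,"dz":0.095,"rx":0,"ry":0,"rz":0}]'
```

```text
time: 21.35
tool_pos: [0.4885, -0.0692, 0.2168]
tool_rot: [-0.004, 0.087, 0.996, 0.001]
contact_force: [-0.7, -0.3, -0.3]
gripper_width: 0.902
grasp_force: 0.0
time: 21.85
tool_pos: [0.4904, -0.0697, 0.1451]
tool_rot: [-0.001, 0.087, 0.996, 0.0]
contact_force: [0.8, 0.0, -0.2]
gripper_width: 0.897
grasp_force: 0.0
```

```bash
python3 -m inch '[{"dx":0,"dy":0,"dz":-0.004,"rx":0,"ry":0,"rz":0},{"dx":0,"dy":0,"dz":-0.004,"rx":0,"ry":0,"rz":0},{"dx":0,"dy":0,"dz":-0.004,"rx":0,"ry":0,"rz":0},{"dx":0,"dy":0,"dz":-0.004,"rx":0,"ry":0,"rz":0},{"dx":0,"dy":0,"dz":-0.004,"rx":0,"ry":0,"rz":0}]' -1
python3 -m inch '[{"dx":0,"dy":0,"dz":0,"rx":0,"ry":0,"rz":0},{"dx":0,"dy":0,"dz":0,"rx":0,"ry":0,"rz":0},{"dx":0,"dy":0,"dz":0,"rx":0,"ry":0,"rz":0},{"dx":0,"dy":0,"dz":0,"rx":0,"ry":0,"rz":0},{"dx":0,"dy":0,"dz":0,"rx":0,"ry":0,"rz":0}]'
python3 - <<'E'
from h import *
s=state();print(s['contact_force'],s['grasp_force'])
im=save('side','s11'); t=save('top','t11')
b=cv2.resize(im[140:200,215:275],(400,400),interpolation=cv2.INTER_CUBIC);a=cv2.resize(t[155:235,220:300],(400,400),interpolation=cv2.INTER_CUBIC)
cv2.imwrite('pics/s11c.png',np.hstack([b,a])[:,:,::-1])
E
```

```text
time: 22.35
tool_pos: [0.4919, -0.0692, 0.1513]
tool_rot: [0.002, 0.087, 0.996, 0.001]
contact_force: [-0.4, 4.7, 6.1]
gripper_width: 0.348
grasp_force: 61.6
time: 22.85
tool_pos: [0.4919, -0.0692, 0.1513]
tool_rot: [0.002, 0.087, 0.996, 0.001]
contact_force: [-0.1, 4.9, 6.5]
gripper_width: 0.349
grasp_force: 61.6
[-0.14859142  4.87893115  6.51280806] 61.606611013412476
```

View pics/s11c.png

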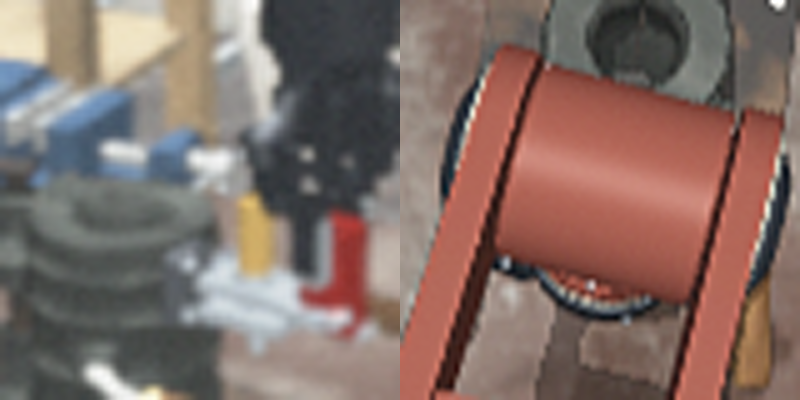

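The fingers hold both ears at 32 mm (nominal fully compressed) with about 61 N on the pads. The pin knob still stands upright and clear, and the mould is shut.

```bash
python3 -c "
from plant import ticket
print(ticket.job_done())"
```

```text
the job is handed in; nothing more can be done
None
```

I handed the job in with both mould halves pushed to their stops, the pin home and released, and the fingers still squeezing both ears at about 61 N; the hand-in returned no verdict, so I can't say how it was judged.

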